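# Find the loose test plug and move it to the repair stand

### The job

One of the four test plugs in the grey jack block has lost its contact sleeve and sits loosely in its socket. Wiggle the plugs gently from side to side, each only until you feel it stop and never forcing it, to find the one with play from stop to stop; then pull that plug out and stand it fully home in the hole of the square aluminium repair stand, set down and not dropped. Leave the firm plugs fully seated in their sockets and everything else where it is.

Things in the scene. Friction and masses are not known exactly. Their poses are not given: they have to be found in the camera images.
- plug_a: test plug, 0.1 to 0.2 kg: 34 mm pin (loose one 38; down, hidden in the socket), steel flange 40 mm across and 5 mm thick lying on the block, black round handle 26 mm across; top 48 mm above the flange's underside, where the origin lies on the axis; z up. All four look alike. A firm plug moves about 1 mm sideways in all, then stops hard; the loose one slides about 11 mm in all (5.5 either way).
- plug_b: test plug, 0.1 to 0.2 kg: 34 mm pin (loose one 38; down, hidden in the socket), steel flange 40 mm across and 5 mm thick lying on the block, black round handle 26 mm across; top 48 mm above the flange's underside, where the origin lies on the axis; z up. All four look alike. A firm plug moves about 1 mm sideways in all, then stops hard; the loose one slides about 11 mm in all (5.5 either way).
- plug_c: test plug, 0.1 to 0.2 kg: 34 mm pin (loose one 38; down, hidden in the socket), steel flange 40 mm across and 5 mm thick lying on the block, black round handle 26 mm across; top 48 mm above the flange's underside, where the origin lies on the axis; z up. All four look alike. A firm plug moves about 1 mm sideways in all, then stops hard; the loose one slides about 11 mm in all (5.5 either way).
- plug_d: test plug, 0.1 to 0.2 kg: 34 mm pin (loose one 38; down, hidden in the socket), steel flange 40 mm across and 5 mm thick lying on the block, black round handle 26 mm across; top 48 mm above the flange's underside, where the origin lies on the axis; z up. All four look alike. A firm plug moves about 1 mm sideways in all, then stops hard; the loose one slides about 11 mm in all (5.5 either way).
- jack_block: grey plastic block screwed to the bench, 70 x 260 x 45 mm high, four round sockets 21 mm wide right through it in a row along its own y at -90, -30, +30, +90 mm; origin at the centre of its underside, z up. One plug in each socket; which is where changes. Firm pins are 20 mm wide, the loose one 10 mm. Nothing yields.
- repair_stand: square aluminium block screwed to the bench, 75 x 75 x 45 mm high, one round hole 22 mm wide right through its middle; origin at the centre of its underside, z up. It stands to the left or to the right of the jack block.
- stand_mouth (a point): centre of the mouth of the repair stand's hole, on its top face, 45 mm above the bench
- decade_box: grey box 90 x 90 x 50 mm screwed to the bench with four black knobs on top, 64 mm high in all. Bystander; origin at the centre of its underside.
- meter: yellow hand-held multimeter lying flat, 170 x 80 x 42 mm high, long side along its x. Bystander; origin at the centre of its underside.
- screwdriver: screwdriver lying flat, under 35 mm high. Bystander; origin under the tool, which lies along its x.
- wrench: steel wrench lying flat, under 20 mm high. Bystander; origin under the tool, which lies along its x.
- grease_jar: closed jar 48 mm across, 50 mm high. Bystander; origin at the centre of its underside.
- attenuator: small steel barrel standing upright, 30 mm across, 52 mm high. Bystander; origin at the centre of its underside.
- dish: white plastic dish 80 mm across, 25 mm high. Bystander; origin at the centre of its underside.
There are look-alikes about, which are no part of the job. What is shaped like the plug_b but orange is not meant.

How it is judged:
By the outcome, as a careful person would: the job done as asked, in the order asked, and still so for the second after the job is handed in, with the robot touching nothing.
It also fails if it takes over 67 s, if anything falls off the work surface, if the arm or the gripper's body presses on something with over 40 N, if the wrist force passes 120 N, or if a joint passes its speed limit or range.

### The arm

A 7-joint arm with a two-finger parallel gripper is mounted at the origin on the work surface. World frame = base frame: x ahead of the robot, y to its left, z up, the work surface at z = 0. Lengths are in m, angles in rad, forces in N, time in s.
With the tool pointing down it reaches from about 0.4 to 0.875 m from the base axis. Payload 19.3 kg.
Tool frame: the origin (TCP) lies midway between the tips of the shut fingers; the grasp point (between the pads) lies 19 mm behind it; z points along the fingers, y is the line along which they close (so a half turn about z gives the same grasp; the last joint's range is limited). The gripper opens to 85 mm and grips with 20 to 120 N. Pads are 22 mm wide; open, the fingers measure 114 mm over their backs; the gripper's body (76 mm by 85 mm) begins 54 mm behind the grasp point. The pads swing forward as they close: fully open they stand 13 mm farther back than shut.
Start: joints at [-0.07, 0.521, -0.036, 1.599, 0.021, 1.021, -0.113], TCP at [0.625, -0, 0.231] pointing down, gripper open.
Joint ranges: [-2.91, 2.91], [-0.3, 2.13], [-1.5, 1.42], [0.17, 2.43], [-1.26, 4.41], [0.16, 1.93], [-2.52, 2.52]. Speed limits (rad/s): [1.89, 1.89, 2.39, 2.39, 3.01, 3.01, 3.01].

### API

Orientations are given as [roll, pitch, yaw] about the fixed x, y, z axes, in that order (R = Rz(yaw) Ry(pitch) Rx(roll)).
In Python, from workcell import bot gives the robot as it stands.
- The arm moves only by the tool move_arm, never from a script. Its argument "moves" is a list that holds one entry, the list of rows, each a list of 7 numbers: the opening, from 0 (shut) to 1 (fully open), then the shift along the tool's x, y, z in units of 1000 mm (1.0 is 1000 mm), then the turn, a rotation vector about the tool's x, y, z in units of 2 pi rad (1.0 is 2 pi rad). A call has 1 to 5 rows; each row is the pose to reach, as a shift and turn from the pose commanded when the call began, along the tool's axes at that moment, turning the shorter way round; what a row does not reach only later rows make up. A row lasts 1/10 s, in which the tool goes at most 50 mm and 8.59 degrees, less where a joint would pass 70% of its speed; a pose out of reach is approached as far as the arm can. A call with a number of a shift or a turn outside -1 to 1 is refused whole. A call with a gripper value outside its range is refused whole. The fingers move at their own pace and stop on an object; "force" is the grip in N (left out, the last holds). Time passes only in rows, so rows that repeat a pose let the fingers close. It gives the time, the measured TCP pose, the force, the opening and the grip force at its end, in the units of the state.
- bot.observe(): the state, without advancing time (a new reading comes with each control period).
- bot.grab_frame(name): name is "scene" or "side" or "wrist"; returns the picture (420x560x3 uint8, red, green, blue); there is no depth.
- bot.camera_params(name): a dict with "vertical_fov" (degrees; the focal length in pixels is half the picture's height over the tangent of half this angle, whatever the lens; pixels are square), "cx", "cy" (the principal point, pixels), "R" (3x3) and "t" (3): a world point X has camera coordinates R X + t. Camera axes: x right, y down, z forward; pixel columns grow to the right and rows downward; lengths in m; the calibration is good to about 2 mm. A picture is of the moment at which its call begins: read the wrist's pose just before it. camera_params takes no time and is no camera call; for the wrist camera it gives the pose at the moment of the call.
- bot.job_done(): hands the job in; it is judged then, once.
The state is a dict: "clock": time; "qpos": joint angles; "qd": joint speeds; "joint_efforts": joint torques, N m; "position": TCP position; "tool_rot": TCP orientation; "force": force on the tool from outside, world axes, zero at the start; "moment": the same for the moment, N m; "grip_width": finger opening in m; "finger_force": force on a finger pad.
Only numpy, scipy, OpenCV 4.12 (cv2) and the standard library are available. Lean on these libraries where they do the work, as an engineer would, in place of code of your own. Each camera call takes 0.05 s, during which the arm holds its last target. There are 200 camera calls.

## Working session

There is one attempt and no reset: what is moved stays moved. The work goes in short steps, Python scripts to look and compute and a tool call to move; the robot and the scene stay as the last step left them, time stands still between calls to the robot, and variables do not carry over. Pictures are saved under pics/ and viewed, at most 10 in all, crops included, and the job is handed in when it is done.

Besides the shell and the picture viewer there is one more tool, called as name([rows], argument=value, ...), one row to a line, values as JSON. move_arm: Moves the arm, as the interface text tells. Shifts and turns lie within -1 to 1; 1 stands for 1000 mm of shift or 2 pi rad of turn. Its arguments: {"type":"object","properties":{"moves":{"type":"array"},"force":{"type":"number"}},"required":["moves"]}

```bash
mkdir -p pics; ls
python3 - <<'E'
from workcell import bot
import cv2,numpy as np
s=bot.observe();print(s)
for n in("scene","side"):
    im=bot.grab_frame(n);cv2.imwrite(f"pics/{n}0.png",im[:,:,::-1]);p=bot.camera_params(n);print(n,p)
E
```

```text
pics
{'clock': 0.0, 'qpos': array([-0.07021783,  0.52202534, -0.03630687,  1.60000133,  0.02119141,
        1.02109471, -0.1128213 ]), 'qd': array([ 0.00025365, -0.00068255,  0.00013516, -0.00212256,  0.0010373 ,
        0.00062714,  0.00132681]), 'joint_efforts': array([-4.24098413e-03, -9.27110124e+01,  1.97758444e+00, -3.69928443e+01,
        1.76317629e-02,  8.19846697e-03, -6.58496788e-05]), 'position': array([ 6.24663746e-01, -3.53955200e-05,  2.30721293e-01]), 'tool_rot': array([-3.14045172e+00,  8.44958680e-05,  1.57076052e+00]), 'force': array([-0.06622084, -0.08829515, -0.12212584]), 'moment': array([ 0.0652946 , -0.01403555, -0.00627652]), 'finger_force': 0.0, 'grip_width': 0.08541354218742787}
scene {'vertical_fov': 54.05858706750926, 'cx': 285.72925859679384, 'cy': 204.68204896629024, 'R': array([[ 0.85548788,  0.51774302,  0.00909101],
       [ 0.38691879, -0.62745684, -0.67571574],
       [-0.34414289,  0.58158411, -0.73710623]]), 't': array([-0.44187652, -0.1815618 ,  1.12777704])}
side {'vertical_fov': 44.945473421503074, 'cx': 286.9913934888683, 'cy': 215.60803957128633, 'R': array([[ 0.89483396, -0.44624264, -0.01181881],
       [-0.28507027, -0.550866  , -0.78439887],
       [ 0.34352164,  0.70527594, -0.62014412]]), 't': array([-0.49747038,  0.21129477,  1.02175501])}
```

View pics/scene0.png

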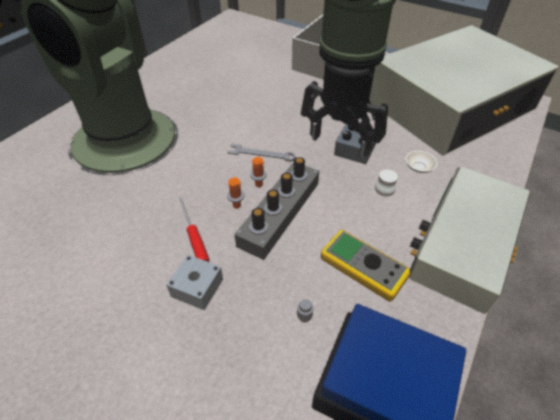

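View pics/side0.png

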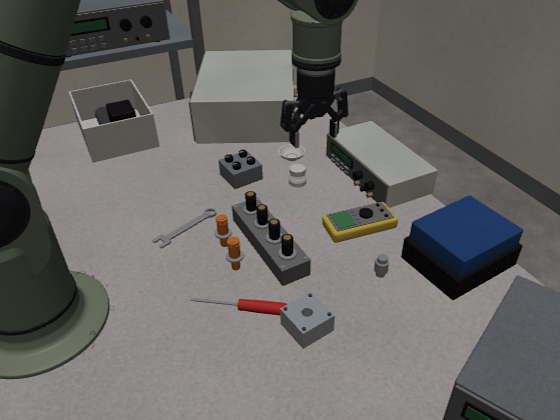

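The scene view shows four black plugs on the grey block, with tops at about (258,211), (273,193), (287,175) and (299,159). The stand's hole is at (195,276). Possible confusions are the two orange plugs at (235,188) and (258,168), which are excluded, and the attenuator at (305,309). The side view matches: plugs at (250,193) to (287,238), orange ones at (222,218) and (234,243), stand hole at (307,312).

```bash
cat > h.py <<'E'
import numpy as np,cv2
def K(p):
    f=210/np.tan(np.radians(p["vertical_fov"])/2); return f
def ray(p,u,v):
    f=K(p);d=np.array([(u-p["cx"])/f,(v-p["cy"])/f,1.]);R=np.array(p["R"]);return -R.T@p["t"],R.T@d
def onplane(p,u,v,z):
    c,d=ray(p,u,v);return c+d*(z-c[2])/d[2]
def proj(p,X):
    c=np.array(p["R"])@X+p["t"];return K(p)*c[:2]/c[2]+[p["cx"],p["cy"]]
def tri(p1,a,p2,b):
    A=np.zeros((3,3));y=np.zeros(3)
    for p,q in((p1,a),(p2,b)):
        c,d=ray(p,*q);d/=np.linalg.norm(d);M=np.eye(3)-np.outer(d,d);A+=M;y+=M@c
    return np.linalg.solve(A,y)
E
python3 - <<'E'
from workcell import bot
from h import *
a,b=bot.camera_params("scene"),bot.camera_params("side")
np.set_printoptions(precision=4,suppress=True)
# handle tops, black/amber centres
S=[(258,211),(273,194),(286.5,176),(299,160)];T=[(287,238),(274,223),(262,209),(250,195)]
for s,t in zip(S,T):print("plug",tri(a,s,b,t),onplane(a,*s,.093)[:2],onplane(b,*t,.093)[:2])
for s,t in zip([(235,181),(258,160)],[(234,240),(222,217)]):print("orange",tri(a,s,b,t))
print("hole",tri(a,(195,276),b,(307,312)),onplane(a,195,276,.045),onplane(b,307,312,.045))
for n in("scene","side"):
    im=cv2.imread(f"pics/{n}0.png");c=im[140:320,160:330] if n=="scene" else im[180:350,140:340]
    cv2.imwrite(f"pics/{n}c.png",cv2.resize(c,None,fx=3,fy=3,interpolation=cv2.INTER_CUBIC))
E
```

```text
plug [ 0.5087 -0.0966  0.0927] [ 0.5085 -0.0962] [ 0.5085 -0.0977]
plug [ 0.507  -0.0373  0.0901] [ 0.5087 -0.0402] [ 0.5056 -0.0398]
plug [0.5041 0.0219 0.091 ] [0.5046 0.0214] [0.5029 0.018 ]
plug [0.5008 0.0825 0.0915] [0.5015 0.0813] [0.5001 0.0802]
orange [ 0.4106 -0.0409  0.082 ]
orange [0.4154 0.0427 0.0833]
hole [ 0.4713 -0.2589  0.0427] [ 0.4733 -0.2613  0.045 ] [ 0.4702 -0.2591  0.045 ]
```

View pics/sidec.png

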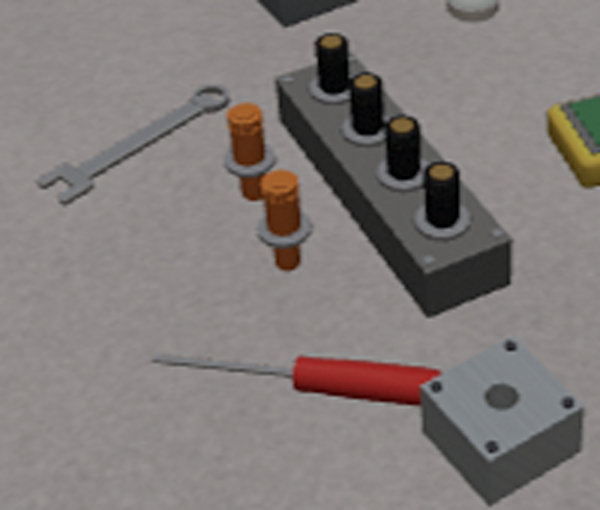

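The crop confirms four black plugs in the block, with the orange look-alikes standing free beside it. I'll start at the far-left plug (0.501, 0.0825).

move_arm([
  [[0.6,0.025,-0.035,0.02,0,0,0],[0.6,0.05,-0.075,0.045,0,0,0],[0.6,0.075,-0.11,0.08,0,0,0],[0.6,0.082,-0.123,0.105,0,0,0],[0.6,0.082,-0.123,0.105,0,0,0]],
], force=20)

```text
clock: 0.6
position: [0.4979, 0.0833, 0.1234]
tool_rot: [-3.135, 0.001, 1.574]
force: [0.8, 0.1, 0.5]
grip_width: 0.051
finger_force: 0.0
```

Run:
```python
from workcell import bot
from h import *
s=bot.observe();print(s["clock"],s["position"],s["tool_rot"],s["grip_width"],s["force"])
p=bot.camera_params("wrist");im=bot.grab_frame("wrist");cv2.imwrite("pics/w1.png",im[:,:,::-1])
for q in[(.5008,.0825,.093),(.504,.022,.093),(.507,-.0373,.093),(.5087,-.0966,.093)]:print(proj(p,np.array(q)))
```

```text
0.6 [0.49793462 0.0832635  0.12336432] [-3.13544427e+00  8.26187946e-04  1.57390216e+00] 0.05099232621851804 [0.75177314 0.08712968 0.53758871]
[277.38515414 254.11069048]
[281.96011081 349.219952  ]
[285.48386796 426.97349804]
[286.56819045 492.9058618 ]
```

View pics/w1.png

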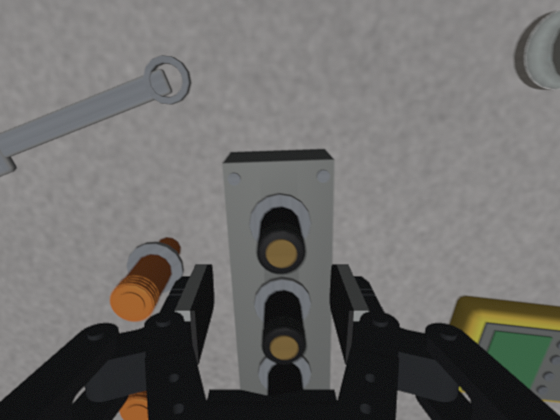

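The wrist view shows the nearest plug top at (281,253) and the next at (285,347), between the open fingers. Both lie about 2 mm further in +x than I estimated. Lowering around the first plug.

move_arm([
  [[0.6,0,0.002,0.025,0,0,0],[0.6,0,0.002,0.05,0,0,0],[0.6,0,0.002,0.067,0,0,0],[0.6,0,0.002,0.067,0,0,0],[0.6,0,0.002,0.067,0,0,0]],
])

```text
clock: 1.15
position: [0.5049, 0.0816, 0.0601]
tool_rot: [3.141, 0.0, 1.57]
force: [0.2, 0.6, 0.7]
grip_width: 0.0512
finger_force: 0.0
```

move_arm([
  [[0.2,0,0,0,0,0,0],[0.2,0,0,0,0,0,0],[0.2,0,0,0,0,0,0],[0.2,0,0,0,0,0,0],[0.2,0,0,0,0,0,0]],
], force=20)

```text
clock: 1.65
position: [0.5035, 0.0819, 0.0602]
tool_rot: [-3.141, 0.0, 1.571]
force: [-7.5, -0.1, 9.1]
grip_width: 0.0251
finger_force: 19.7
```

move_arm([
  [[0.2,0,-0.001,0,0,0,0],[0.2,0,-0.002,0,0,0,0],[0.2,0,-0.002,0,0,0,0]],
])

```text
clock: 1.95
position: [0.5027, 0.082, 0.06]
tool_rot: [3.14, -0.0, 1.571]
force: [0.6, -0.2, 8.3]
grip_width: 0.0252
finger_force: 19.8
```

move_arm([
  [[0.2,0,-0.001,0,0,0,0],[0.2,0,-0.001,0,0,0,0],[0.2,0,-0.001,0,0,0,0]],
])

```text
clock: 2.25
position: [0.5021, 0.0821, 0.06]
tool_rot: [3.139, -0.001, 1.571]
force: [2.6, -1.2, 6.9]
grip_width: 0.0253
finger_force: 19.7
```

move_arm([
  [[0.2,0,-0.001,0,0,0,0],[0.2,0,-0.002,0,0,0,0],[0.2,0,-0.002,0,0,0,0]],
])

```text
clock: 2.55
position: [0.5014, 0.0822, 0.0603]
tool_rot: [3.137, -0.001, 1.57]
force: [10.1, -1.9, 2.3]
grip_width: 0.0255
finger_force: 19.8
```

The first plug is stopped both ways within 2 mm, compliance included, so it is firm. On to the next.

move_arm([
  [[0.6,0,0.004,0,0,0,0],[0.6,0,0.004,0,0,0,0],[0.6,0,0.004,0,0,0,0],[0.6,0,0.004,-0.04,0,0,0],[0.6,0,0.004,-0.055,0,0,0]],
])

```text
clock: 3.05
position: [0.5032, 0.0821, 0.1162]
tool_rot: [3.141, -0.0, 1.571]
force: [-0.0, 0.4, -0.1]
grip_width: 0.0516
finger_force: 0.0
```

move_arm([
  [[0.6,-0.03,0.003,0,0,0,0],[0.6,-0.06,0.003,0,0,0,0],[0.6,-0.06,0.003,0,0,0,0],[0.6,-0.06,0.003,0.03,0,0,0],[0.6,-0.06,0.003,0.055,0,0,0]],
])

```text
clock: 3.55
position: [0.506, 0.0221, 0.0587]
tool_rot: [3.141, -0.0, 1.57]
force: [0.2, 0.8, -0.2]
grip_width: 0.0514
finger_force: 0.0
```

move_arm([
  [[0.6,0,0,0,0,0,0],[0.2,0,0,0,0,0,0],[0.2,0,0,0,0,0,0],[0.2,0,0,0,0,0,0],[0.2,0,0,0,0,0,0]],
])

```text
clock: 4.05
position: [0.5065, 0.0221, 0.0603]
tool_rot: [3.14, -0.0, 1.571]
force: [-1.3, 0.5, 9.2]
grip_width: 0.0252
finger_force: 20.6
```

move_arm([
  [[0.2,0,-0.001,0,0,0,0],[0.2,0,-0.002,0,0,0,0],[0.2,0,-0.003,0,0,0,0],[0.2,0,-0.003,0,0,0,0]],
])

```text
clock: 4.45
position: [0.5044, 0.0222, 0.0604]
tool_rot: [3.138, -0.0, 1.571]
force: [4.5, 0.6, 6.3]
grip_width: 0.0251
finger_force: 20.4
```

move_arm([
  [[0.2,0,0.002,0,0,0,0],[0.2,0,0.004,0,0,0,0],[0.2,0,0.005,0,0,0,0],[0.2,0,0.005,0,0,0,0]],
])

```text
clock: 4.85
position: [0.506, 0.022, 0.0601]
tool_rot: [-3.138, 0.0, 1.571]
force: [-17.7, 0.8, 26.6]
grip_width: 0.0252
finger_force: 22.5
```

Firm too: 1.6 mm of travel with force rising hard. On to the third.

move_arm([
  [[0.6,0,-0.002,0,0,0,0],[0.6,0,-0.002,0,0,0,0],[0.6,0,-0.002,0,0,0,0],[0.6,0,-0.002,-0.04,0,0,0],[0.6,0,-0.002,-0.055,0,0,0]],
])

```text
clock: 5.35
position: [0.5068, 0.022, 0.1164]
tool_rot: [3.14, -0.0, 1.571]
force: [0.3, -1.2, 0.5]
grip_width: 0.0513
finger_force: 0.0
```

move_arm([
  [[0.6,-0.03,0.0025,0,0,0,0],[0.6,-0.06,0.0025,0,0,0,0],[0.6,-0.06,0.0025,0,0,0,0],[0.6,-0.06,0.0025,0.03,0,0,0],[0.6,-0.06,0.0025,0.055,0,0,0]],
])

```text
clock: 5.85
position: [0.5089, -0.038, 0.0588]
tool_rot: [3.14, -0.0, 1.57]
force: [0.0, 0.7, -0.4]
grip_width: 0.0509
finger_force: 0.0
```

move_arm([
  [[0.6,0,0,0,0,0,0],[0.2,0,0,0,0,0,0],[0.2,0,0,0,0,0,0],[0.2,0,0,0,0,0,0],[0.2,0,0,0,0,0,0]],
])

```text
clock: 6.35
position: [0.5082, -0.0379, 0.0603]
tool_rot: [-3.141, 0.0, 1.571]
force: [-5.6, 0.7, 4.2]
grip_width: 0.0256
finger_force: 20.2
```

move_arm([
  [[0.2,0,-0.001,0,0,0,0],[0.2,0,-0.002,0,0,0,0],[0.2,0,-0.003,0,0,0,0],[0.2,0,-0.003,0,0,0,0]],
])

```text
clock: 6.75
position: [0.5067, -0.038, 0.0601]
tool_rot: [3.139, -0.0, 1.571]
force: [2.9, -0.1, 9.4]
grip_width: 0.0256
finger_force: 20.2
```

move_arm([
  [[0.2,0,-0.001,0,0,0,0],[0.2,0,-0.002,0,0,0,0],[0.2,0,-0.002,0,0,0,0]],
])

```text
clock: 7.05
position: [0.5061, -0.0379, 0.0603]
tool_rot: [3.136, -0.0, 1.571]
force: [11.9, 0.2, 4.5]
grip_width: 0.0253
finger_force: 20.0
```

move_arm([
  [[0.2,0,0.002,0,0,0,0],[0.2,0,0.004,0,0,0,0],[0.2,0,0.006,0,0,0,0],[0.2,0,0.006,0,0,0,0]],
])

```text
clock: 7.45
position: [0.5073, -0.0381, 0.0597]
tool_rot: [-3.137, 0.0, 1.571]
force: [-16.6, 2.0, 29.5]
grip_width: 0.0254
finger_force: 22.8
```

The third is firm as well. The fourth should be loose; testing it the same way.

move_arm([
  [[0.6,0,-0.001,0,0,0,0],[0.6,0,-0.001,0,0,0,0],[0.6,0,-0.001,0,0,0,0],[0.6,0,-0.001,-0.04,0,0,0],[0.6,0,-0.001,-0.055,0,0,0]],
])

```text
clock: 7.95
position: [0.5091, -0.0381, 0.1163]
tool_rot: [3.14, -0.0, 1.571]
force: [-0.6, 0.1, -0.2]
grip_width: 0.0509
finger_force: 0.0
```

move_arm([
  [[0.6,-0.03,0.0025,0,0,0,0],[0.6,-0.06,0.0025,0,0,0,0],[0.6,-0.06,0.0025,0,0,0,0],[0.6,-0.06,0.0025,0.03,0,0,0],[0.6,-0.06,0.0025,0.055,0,0,0]],
])

```text
clock: 8.45
position: [0.5112, -0.0979, 0.0587]
tool_rot: [3.141, -0.0, 1.57]
force: [0.5, 0.1, -0.8]
grip_width: 0.0515
finger_force: 0.0
```

move_arm([
  [[0.6,0,0,0,0,0,0],[0.2,0,0,0,0,0,0],[0.2,0,0,0,0,0,0],[0.2,0,0,0,0,0,0],[0.2,0,0,0,0,0,0]],
])

```text
clock: 8.95
position: [0.5104, -0.098, 0.0604]
tool_rot: [-3.141, 0.0, 1.571]
force: [-5.9, -0.8, 1.6]
grip_width: 0.0254
finger_force: 19.8
```

move_arm([
  [[0.2,0,-0.001,0,0,0,0],[0.2,0,-0.002,0,0,0,0],[0.2,0,-0.003,0,0,0,0],[0.2,0,-0.003,0,0,0,0]],
])

```text
clock: 9.35
position: [0.5091, -0.098, 0.0602]
tool_rot: [3.139, 0.0, 1.571]
force: [1.6, 0.7, 11.1]
grip_width: 0.0254
finger_force: 20.3
```

move_arm([
  [[0.2,0,0.002,0,0,0,0],[0.2,0,0.004,0,0,0,0],[0.2,0,0.005,0,0,0,0],[0.2,0,0.005,0,0,0,0]],
])

```text
clock: 9.75
position: [0.5102, -0.0982, 0.0599]
tool_rot: [-3.136, 0.0, 1.57]
force: [-20.2, 0.9, 33.2]
grip_width: 0.0255
finger_force: 23.0
```

All four read stiff, but fz is 10–33 N. The grip is pressing the flanges onto the block, so friction may be masking the play on plugs 2 and 4, where fx/fz is about 0.65. I'll relieve the downforce and retest plug 4.

move_arm([
  [[0.2,0,-0.001,-0.001,0,0,0],[0.2,0,-0.002,-0.003,0,0,0],[0.2,0,-0.002,-0.003,0,0,0]],
])

```text
clock: 10.05
position: [0.5101, -0.098, 0.0623]
tool_rot: [-3.14, -0.0, 1.571]
force: [-7.0, 0.1, 3.1]
grip_width: 0.0254
finger_force: 20.6
```

move_arm([
  [[0.2,0,-0.001,0,0,0,0],[0.2,0,-0.003,0,0,0,0],[0.2,0,-0.004,0,0,0,0],[0.2,0,-0.004,0,0,0,0]],
])

```text
clock: 10.45
position: [0.5084, -0.098, 0.0626]
tool_rot: [3.139, 0.0, 1.571]
force: [5.5, -0.4, -4.4]
grip_width: 0.0252
finger_force: 20.4
```

Plug 4 is firm even when unloaded. I'll reseat it and go back to plug 2.

move_arm([
  [[0.2,0,0.002,0.003,0,0,0],[0.2,0,0.002,0.003,0,0,0],[0.6,0,0.002,0.003,0,0,0],[0.6,0,0.002,0.003,0,0,0],[0.6,0,0.002,0.003,0,0,0]],
])

```text
clock: 10.95
position: [0.5089, -0.098, 0.0592]
tool_rot: [-3.141, -0.0, 1.571]
force: [-0.0, 0.0, -0.5]
grip_width: 0.0512
finger_force: 0.0
```

move_arm([
  [[0.6,0,0,-0.04,0,0,0],[0.6,0,0,-0.055,0,0,0],[0.6,0.04,-0.001,-0.055,0,0,0],[0.6,0.08,-0.002,-0.055,0,0,0],[0.6,0.12,-0.0035,-0.055,0,0,0]],
])

```text
clock: 11.45
position: [0.5054, 0.0232, 0.1145]
tool_rot: [3.141, -0.0, 1.57]
force: [1.3, 0.4, 0.3]
grip_width: 0.0511
finger_force: 0.0
```

move_arm([
  [[0.6,0,0,0,0,0,0],[0.6,0,0,0.03,0,0,0],[0.6,0,0,0.053,0,0,0],[0.6,0,0,0.053,0,0,0],[0.2,0,0,0.053,0,0,0]],
])

```text
clock: 11.95
position: [0.5054, 0.0217, 0.0616]
tool_rot: [-3.141, 0.0, 1.571]
force: [0.2, 1.2, 0.1]
grip_width: 0.0379
finger_force: 0.0
```

move_arm([
  [[0.2,0,0,0,0,0,0],[0.2,0,0,0,0,0,0],[0.2,0,0,0,0,0,0],[0.2,0,0,-0.002,0,0,0],[0.2,0,0,-0.002,0,0,0]],
])

```text
clock: 12.45
position: [0.5057, 0.022, 0.0638]
tool_rot: [3.141, -0.0, 1.571]
force: [-0.5, 0.6, -1.7]
grip_width: 0.0255
finger_force: 19.8
```

move_arm([
  [[0.2,0,-0.001,0,0,0,0],[0.2,0,-0.003,0,0,0,0],[0.2,0,-0.004,0,0,0,0],[0.2,0,-0.004,0,0,0,0]],
])

```text
clock: 12.85
position: [0.5012, 0.022, 0.0632]
tool_rot: [-3.141, 0.0, 1.571]
force: [-0.1, 0.3, -2.4]
grip_width: 0.0253
finger_force: 19.8
```

Plug 2 slides 4.5 mm with no force, so it is the loose one. I'll run it gently stop to stop to confirm.

move_arm([
  [[0.2,0,-0.001,0,0,0,0],[0.2,0,-0.002,0,0,0,0],[0.2,0,-0.002,0,0,0,0]],
])

```text
clock: 13.15
position: [0.4993, 0.022, 0.0633]
tool_rot: [-3.141, 0.0, 1.571]
force: [0.5, -1.0, -0.5]
grip_width: 0.0251
finger_force: 19.8
```

move_arm([
  [[0.2,0,0.003,0,0,0,0],[0.2,0,0.006,0,0,0,0],[0.2,0,0.009,0,0,0,0],[0.2,0,0.011,0,0,0,0],[0.2,0,0.011,0,0,0,0]],
])

```text
clock: 13.65
position: [0.5103, 0.022, 0.0631]
tool_rot: [-3.141, 0.0, 1.571]
force: [-1.2, -0.0, -1.8]
grip_width: 0.0255
finger_force: 20.0
```

Loose confirmed: about 11 mm of free travel. I'll centre it, grip harder and lift.

move_arm([
  [[0.2,0,-0.003,0,0,0,0],[0.2,0,-0.005,0,0,0,0],[0.2,0,-0.005,0,0,0,0],[0.2,0,-0.005,-0.02,0,0,0],[0.2,0,-0.005,-0.05,0,0,0]],
], force=60)

```text
clock: 14.15
position: [0.5046, 0.022, 0.1128]
tool_rot: [-3.139, 0.0, 1.571]
force: [0.5, 0.6, -0.7]
grip_width: 0.0245
finger_force: 59.1
```

move_arm([
  [[0.2,0,0,-0.03,0,0,0],[0.2,0,0,-0.07,0,0,0],[0.2,-0.03,0,-0.07,0,0,0],[0.2,-0.07,-0.01,-0.07,0,0,0],[0.2,-0.11,-0.02,-0.07,0,0,0]],
])

```text
clock: 14.65
position: [0.4853, -0.089, 0.1836]
tool_rot: [3.141, 0.0, 1.572]
force: [-0.1, -1.3, -0.9]
grip_width: 0.0242
finger_force: 59.4
```

move_arm([
  [[0.2,-0.04,-0.005,0,0,0,0],[0.2,-0.08,-0.01,0,0,0,0],[0.2,-0.1,-0.014,0,0,0,0],[0.2,-0.11,-0.014,0,0,0,0],[0.2,-0.11,-0.014,0,0,0,0]],
])

```text
clock: 15.15
position: [0.4715, -0.1988, 0.1833]
tool_rot: [3.141, 0.0, 1.569]
force: [0.3, 0.3, -1.6]
grip_width: 0.0245
finger_force: 59.4
```

Run:
```python
from workcell import bot
from h import *
s=bot.observe();print(s["clock"],s["position"],s["tool_rot"],s["grip_width"],s["force"])
p=bot.camera_params("wrist");im=bot.grab_frame("wrist");cv2.imwrite("pics/w2.png",im[:,:,::-1])
print(proj(p,np.array((.4713,-.2595,.045))),proj(p,np.array((.4813,-.2595,.045))))
im=bot.grab_frame("side");cv2.imwrite("pics/s2.png",cv2.resize(im[100:360,180:400,::-1],None,fx=2,fy=2))
```

```text
15.15 [ 0.47147361 -0.19883655  0.18330669] [3.14140811e+00 2.11722601e-04 1.56912826e+00] 0.024494705527399577 [ 0.29651946  0.2809693  -1.64774615]
[271.48978994 263.07257788] [283.0402457  263.06530919]
```

View pics/w2.png

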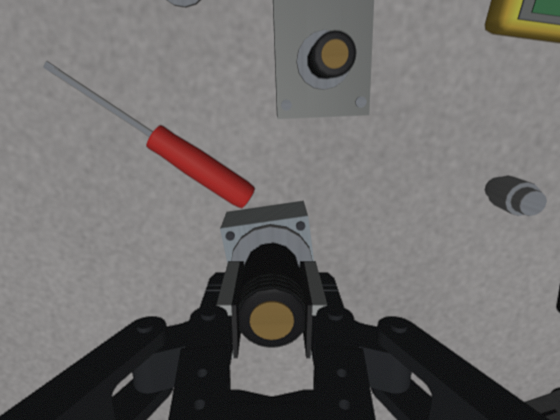

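View pics/s2.png

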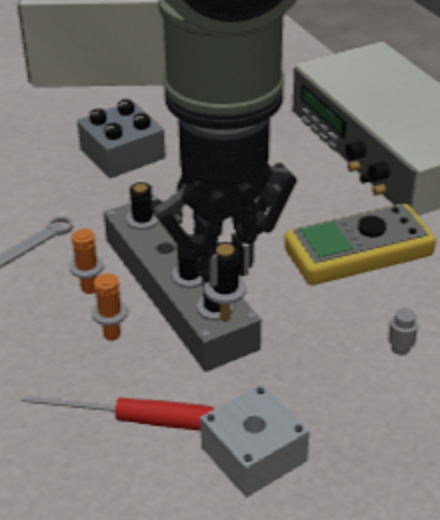

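The plug is held upright: in the side crop its pin tip is at (224,318) and the stand hole at (254,424). The stand's screws in the wrist view put the hole near (0.471, -0.261). I'll hover above it and check.

move_arm([
  [[0.2,-0.03,0,0,0,0,0],[0.2,-0.0625,0,0,0,0,0],[0.2,-0.0625,0,0.03,0,0,0],[0.2,-0.0625,0,0.068,0,0,0],[0.2,-0.0625,0,0.068,0,0,0]],
])

```text
clock: 15.75
position: [0.47, -0.2581, 0.1119]
tool_rot: [-3.136, -0.003, 1.573]
force: [-0.2, 0.8, -1.6]
grip_width: 0.0245
finger_force: 59.3
```

Run:
```python
from workcell import bot
from h import *
s=bot.observe();P=s["position"];print(P)
C=[]
for n,(x,y) in(("side",(250,230)),("scene",(140,200))):
    im=bot.grab_frame(n)[:,:,::-1];p=bot.camera_params(n)
    print(n,(proj(p,P-[0,0,.0545])-[x,y])*4,(proj(p,np.array([.471,-.261,.045]))-[x,y])*4)
    C.append(cv2.resize(im[y:y+130,x:x+100],None,fx=4,fy=4,interpolation=cv2.INTER_CUBIC))
cv2.imwrite("pics/h3.png",np.hstack(C))
```

```text
[ 0.46999135 -0.25806127  0.11187853]
side [226.98190761 309.32457706] [231.43113071 330.15430113]
scene [214.96297654 281.43088438] [216.66782194 301.40449394]
```

View pics/h3.png

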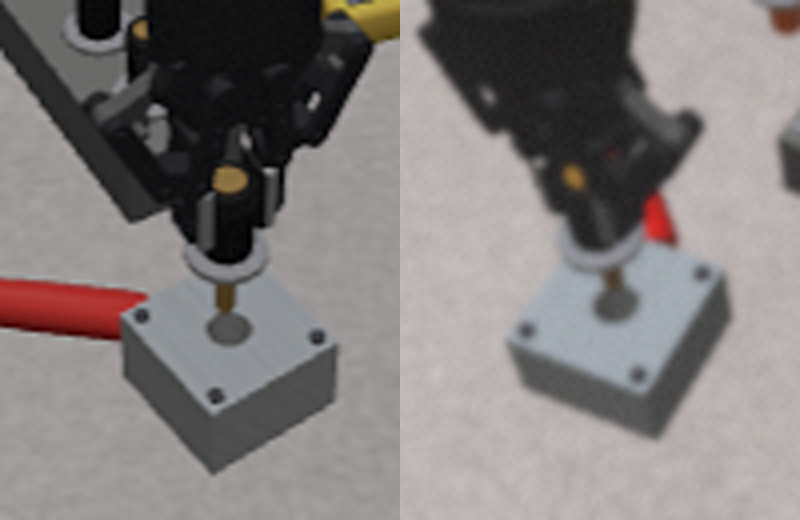

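The pin tip at (226,312) and the hole at (229,330) agree with projection in both views, so they are aligned. Inserting.

move_arm([
  [[0.2,0,0,0,0,0,0],[0.2,0,0,0.01,0,0,0],[0.2,0,0,0.025,0,0,0],[0.2,0,0,0.04,0,0,0],[0.2,0,0,0.04,0,0,0]],
])

```text
clock: 16.35
position: [0.471, -0.2601, 0.0743]
tool_rot: [-3.14, -0.001, 1.571]
force: [-0.2, 0.2, -1.6]
grip_width: 0.025
finger_force: 59.3
```

move_arm([
  [[0.2,0,0,0.003,0,0,0],[0.2,0,0,0.006,0,0,0],[0.2,0,0,0.008,0,0,0],[0.2,0,0,0.008,0,0,0]],
])

```text
clock: 16.75
position: [0.4716, -0.2605, 0.0674]
tool_rot: [3.141, 0.0, 1.571]
force: [-0.9, 0.6, -1.6]
grip_width: 0.0245
finger_force: 59.3
```

move_arm([
  [[0.2,0,0,0.001,0,0,0],[0.2,0,0,0.002,0,0,0],[0.2,0,0,0.003,0,0,0],[0.2,0,0,0.003,0,0,0]],
])

```text
clock: 17.15
position: [0.4714, -0.2605, 0.0642]
tool_rot: [-3.141, -0.0, 1.571]
force: [-0.4, -0.6, -0.8]
grip_width: 0.0242
finger_force: 59.3
```

move_arm([
  [[0.2,0,0,0.001,0,0,0],[0.2,0,0,0.001,0,0,0],[0.2,0,0,0.001,0,0,0]],
])

```text
clock: 17.45
position: [0.4714, -0.2605, 0.0633]
tool_rot: [-3.141, -0.0, 1.571]
force: [-0.1, 0.0, -1.1]
grip_width: 0.0245
finger_force: 59.3
```

move_arm([
  [[0.2,0,0,0.001,0,0,0],[0.2,0,0,0.001,0,0,0],[0.2,0,0,0.001,0,0,0]],
])

```text
clock: 17.75
position: [0.4715, -0.2606, 0.0625]
tool_rot: [3.141, 0.0, 1.571]
force: [-1.8, -0.2, 5.5]
grip_width: 0.0247
finger_force: 60.4
```

move_arm([
  [[0.2,0,0,0.001,0,0,0],[0.2,0,0,0.001,0,0,0],[0.2,0,0,0.001,0,0,0]],
])

```text
clock: 18.05
position: [0.4716, -0.2606, 0.0624]
tool_rot: [3.141, 0.0, 1.571]
force: [-6.4, 5.0, 28.0]
grip_width: 0.0245
finger_force: 62.9
```

Contact felt: the flange is down on the stand. Easing off, releasing and retreating.

move_arm([
  [[0.2,0,0,-0.001,0,0,0],[0.6,0,0,-0.001,0,0,0],[0.6,0,0,-0.001,0,0,0],[0.6,0,0,-0.001,0,0,0],[0.6,0,0,-0.001,0,0,0]],
], force=20)

```text
clock: 18.55
position: [0.4714, -0.2605, 0.0621]
tool_rot: [-3.141, -0.0, 1.571]
force: [-0.7, -0.0, -0.8]
grip_width: 0.0512
finger_force: 0.0
```

move_arm([
  [[0.6,0,0,-0.03,0,0,0],[0.6,0,0,-0.07,0,0,0],[0.6,0,0,-0.12,0,0,0],[0.6,0,0,-0.15,0,0,0],[0.6,0,0,-0.15,0,0,0]],
])

```text
clock: 19.05
position: [0.4731, -0.2614, 0.2164]
tool_rot: [3.136, 0.003, 1.57]
force: [0.1, -0.5, -1.2]
grip_width: 0.0511
finger_force: 0.0
```

Run:
```python
from workcell import bot
import cv2
print(bot.observe()["position"])
im=bot.grab_frame("side")[:,:,::-1]
cv2.imwrite("pics/end.png",cv2.resize(im[165:355,140:400],None,fx=3,fy=3,interpolation=cv2.INTER_CUBIC))
```

```text
[ 0.47310175 -0.2613766   0.21641206]
```

View pics/end.png

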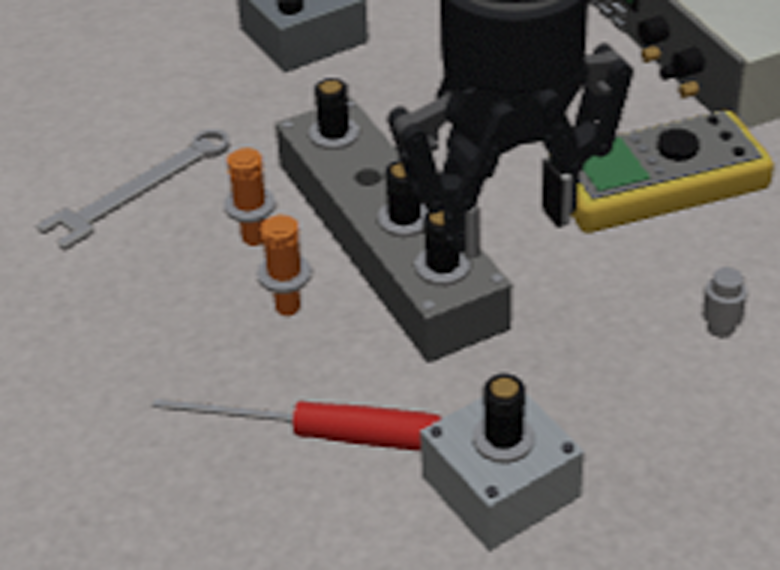

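The plug stands with its flange flat on the stand at (503,435). The three firm plugs at (333,125), (402,210) and (442,260) are seated, and everything else is in place.

```bash
python3 -c "
from workcell import bot
print(bot.job_done())"
```

```text
the job is handed in; nothing more can be done
None
```

The loose plug (second from the left end of the block, about 11 mm of free play) is set fully home in the repair stand; the three firm plugs are seated, though I lifted one about 2 mm while testing and lowered it back, and the job is handed in.

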